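Slide the bracket along the guide and off the ledge into the drop chute

ROBOT

A 7-joint arm with a two-finger parallel gripper is mounted at the origin on a cart in front of the work surface, level with it; the furniture and walls round the work are solid. World frame = base frame: x ahead of the robot, y to its left, z up, the work surface at z = 0. Lengths are in mm, angles in rad, forces in N, time in s.
With the tool pointing down it reaches from about 350 to 900 mm from the base axis. Payload 8.1 kg.
Tool frame: the origin (TCP) lies midway between the tips of the shut fingers; the grasp point (between the pads) lies 19 mm behind it; z points along the fingers, y is the direction in which the jaws open and shut (so a half turn about z gives the same grasp; the last joint's range is limited). The gripper opens to 92 mm and grips with 3 to 60 N. Pads are 19 mm wide; open, the fingers measure 130 mm over their backs; the gripper's body (75 mm by 190 mm) begins 47 mm behind the grasp point.
Start: joints at [1.06, 0.434, 0.025, 1.573, -0.012, 1.134, -0.075], TCP at [247.848, -573.771, 226.742] pointing down, gripper open.
Joint ranges: [-2.62, 2.62], [-0.44, 2.09], [-1.27, 1.32], [0.08, 2.57], [-1.32, 4.46], [0.12, 2], [-2.74, 2.74]. Speed limits (rad/s): [2.22, 2.22, 3.01, 3.01, 3.14, 3.14, 3.14].

INTERFACE

Orientations are given as a unit quaternion [x, y, z, w].
In Python, from rig import bot gives the robot as it stands. The module is installed in compiled form; this text tells all that it offers.
- The arm moves only by the tool play_rows, never from a script. Its argument "moves" is one flat list of numbers, 5 for each row, row after row: the shift along the world's x, y, z in m, then the turn about the world's z in degrees, then the closure, from 0 (fully open) to 1 (shut). In form: [tx, ty, tz, twist, jaw, tx, ty, tz, twist, jaw, ...]. A call has exactly 8 rows; each row shifts and turns the pose as measured when the row begins; what a row does not reach is not made up. A row lasts 1/8 s, in which the tool goes at most 62.5 mm and 10.7 degrees, less where a joint would pass 70% of its speed; a pose out of reach is approached as far as the arm can. A call with a gripper value outside its range is refused whole. The fingers move at their own pace and stop on an object; "newtons" is the grip in N (left out, the last holds). Time passes only in rows, so rows that do not move let the fingers close, or fill a call up. It gives the time, the measured TCP pose, the force and the opening at its end, in the units of the state.
- bot.get_obs(): the state, without advancing time (a new reading comes with each control period).
- bot.get_image(name): name is "scene" or "top" or "wrist"; returns a dict with "frame" (400x640x3 uint8, blue, green, red), "fov_y" (degrees; the focal length in pixels is half the picture's height over the tangent of half this angle, whatever the lens; pixels are square), "cx", "cy" (the principal point, pixels), "origin" and "rotation" of the camera in the world. Camera axes: x right, y down, z forward; pixel columns grow to the right and rows downward; lengths in mm; the calibration is good to about 2 mm. A picture is of the moment at which its call begins. There is no depth.
- bot.close_job(): hands the job in, once; it reports no verdict.
The state is a dict: "clock": time; "joint_pos": joint angles; "qd": joint speeds; "joint_efforts": joint torques, N m; "position": TCP position; "tool_rot": TCP orientation; "ft_force": force on the tool from outside, world axes, zero at the start; "wrist_torque": the same for the moment, N m; "width": finger opening in mm.
Only numpy, scipy, OpenCV 4.12 (cv2) and the standard library are available. Lean on these libraries where they do the work, as an engineer would, in place of code of your own. Each camera call takes 0.05 s, during which the arm holds its last target.

TASK

Without lifting it, slide the corner bracket lying askew on the wooden ledge sideways until it sits square and flush against the guide rail, then push it along the rail, through the narrow gate and off the end of the ledge, so that it drops into the chute and comes to rest at the bottom. Work gently: never push on the bracket or the stand with more than about 20 newtons, and leave the bed knob, the tin and the tape measure where they are.

Things in the scene. Friction and masses are not known exactly. Their poses are not given: they have to be found in the camera images.
- stand: Drop stand, fixed: a plywood ledge 200 mm long, 160 mm wide, top 130 mm above the table, with a steel chute at its end. Origin on the table under the middle of the ledge's end edge; x runs along the push, from the ledge out over the chute, y across towards the guide rail's side, z up. The ledge covers x -200 to 0, y -80 to +80 mm.
- ledge_mid (a point): Middle of the ledge's top (stand axes). An aluminium guide rail, 22 mm high, 8 mm thick, runs along the ledge parallel to x, from stand x = -184 to +6 mm. It is clamped elsewhere each time, unyielding: its inner face (towards -y) lies at stand y between +22 and +50 mm, which is not reported and must be found by touch: push the bracket up to it.
- ledge_end (a point): Middle of the ledge's end edge, on top (stand axes). A stop plate, 22 mm high, fixed to the rail, stands square to it at stand x -6 to +6 mm. Between rail face and stop plate is the gate, 48 mm wide; from there the plate reaches 38 mm on towards -y. A strip between them lengthens the ledge to x = +6 mm.
- tray (a point): Middle of the chute's flat tray floor, 6 mm above the table, 140 mm past the ledge's end. The chute is 110 mm wide inside (stand y -55 to +55 mm); its steep floor falls from under the ledge to this tray, which ends at a 75 mm lip at x = 200 mm. Side walls 128 mm high up to x = 80 mm, then 75 mm.
- bracket: Dark steel corner bracket, 84 (x) x 46 (y) x 36 mm, plates 6 mm thick, 0.2 to 0.33 kg: foot plate, upright flange along the -y edge (outer face y = -23 mm), upright web across the rear end (outer face x = -42 mm). Origin: centre of its underside. Mass centre 6 mm to -x, 7 mm to -y of it. Lies clear of the rail, nose (+x) turned 0.12 to 0.35 rad towards it; tips over once past the edge.
- bed_knob: Turned brown wooden bed knob, 54 mm wide, 57 mm high, standing loose on the table behind the stand (on the guide rail's side). Origin at its foot. Leave it.
- bolt_tin: Open round grey tin, 60 mm wide, 45 mm high, standing loose on the table behind the stand (on the guide rail's side). Origin at its foot. Leave it.
- tape_measure: Yellow tape measure, 66 x 76 mm, 34 mm high, lying loose on the table beyond the chute. Origin at its underside. Leave it.

How it is judged:
By the outcome, as a careful person would: the job done as asked, in the order asked, and still so for the second after the job is handed in, with the robot touching nothing.
It also fails if it takes over 72 s, if anything falls off the work surface, if the arm or the gripper's body presses on something with over 40 N, if the wrist force passes 120 N, or if a joint passes its speed limit or range.

## Working session

There is one attempt and no reset: what is moved stays moved. The work goes in short steps, Python scripts to look and compute and a tool call to move; the robot and the scene stay as the last step left them, time stands still between calls to the robot, and variables do not carry over. Pictures are saved under pics/ and viewed, and the job is handed in when it is done.

Besides the shell and the picture viewer there is one more tool, called in YAML: its name, and indented under it one key for each argument. play_rows: Moves the arm, as the interface text tells. Its arguments: {"type":"object","properties":{"moves":{"type":"array"},"newtons":{"type":"number"}},"required":["moves"]}

```bash
mkdir -p pics; cat > h.py <<'E'
import numpy as np,cv2
from rig import bot
def K(d):
    f=200/np.tan(np.radians(d['fov_y'])/2); return f
def grab(n,tag):
    d=bot.get_image(n); cv2.imwrite(f'pics/{tag}.png',d['frame']); return d
def px2w(d,u,v,z):
    f=K(d); r=np.array([(u-d['cx'])/f,(v-d['cy'])/f,1]); R=np.array(d['rotation']).reshape(3,3); o=np.array(d['origin'])
    w=R@r; return o+w*(z-o[2])/w[2]
def w2px(d,p):
    R=np.array(d['rotation']).reshape(3,3); c=R.T@(np.array(p)-d['origin']); f=K(d); return c[0]/c[2]*f+d['cx'],c[1]/c[2]*f+d['cy']
E
python3 - <<'E'
from h import *
import pickle
D={}
for n in ['scene','top','wrist']:
    D[n]=grab(n,n+'0'); d=D[n]; print(n,d['fov_y'],d['cx'],d['cy'],d['origin'],d['rotation'])
pickle.dump(D,open('d0.pkl','wb'))
o=bot.get_obs(); print(o['clock'],o['position'],o['tool_rot'],o['ft_force'],o['width'])
E
```

```text
scene 56.31112628915114 322.39972556342315 195.6441357696794 [ 772.15356276 -947.17345834  600.96139918] [ 0.85396354  0.12000304 -0.08119019 -0.49975363]
top 57.567976132137666 324.6435745287152 200.12164993885176 [ 453.50457127 -104.93523105  942.87682321] [-0.69652362  0.71685096 -0.02184977  0.02240851]
wrist 58.36156427154053 314.31365385093505 195.09503474709862 [ 316.84614241 -543.59140144  385.08225868] [ 0.82745969 -0.54386402 -0.07736226  0.11635066]
0.15 [ 247.66617799 -573.40731234  226.12398328] [ 9.79288076e-01  2.02470966e-01 -1.84166944e-04 -5.81799218e-04] [0.3112455  0.16591117 0.20078036] 92.1589552825905
```

```bash
sed -i "s/np.array(d\['rotation'\]).reshape(3,3)/Rot.from_quat(d['rotation']).as_matrix()/; 1a from scipy.spatial.transform import Rotation as Rot" h.py; cat h.py
```

```text
import numpy as np,cv2
from scipy.spatial.transform import Rotation as Rot
from rig import bot
def K(d):
    f=200/np.tan(np.radians(d['fov_y'])/2); return f
def grab(n,tag):
    d=bot.get_image(n); cv2.imwrite(f'pics/{tag}.png',d['frame']); return d
def px2w(d,u,v,z):
    f=K(d); r=np.array([(u-d['cx'])/f,(v-d['cy'])/f,1]); R=Rot.from_quat(d['rotation']).as_matrix(); o=np.array(d['origin'])
    w=R@r; return o+w*(z-o[2])/w[2]
def w2px(d,p):
    R=Rot.from_quat(d['rotation']).as_matrix(); c=R.T@(np.array(p)-d['origin']); f=K(d); return c[0]/c[2]*f+d['cx'],c[1]/c[2]*f+d['cy']
```

View pics/scene0.png

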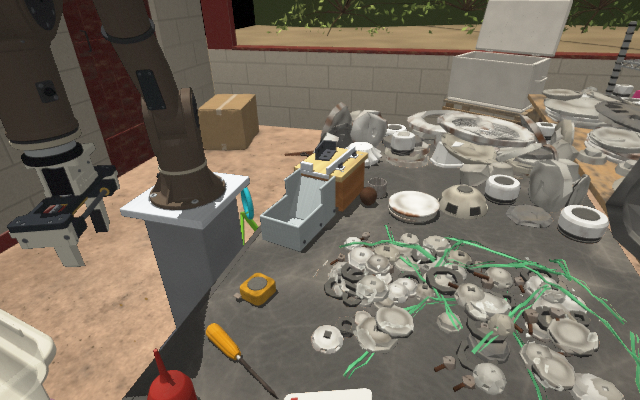

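View pics/top0.png

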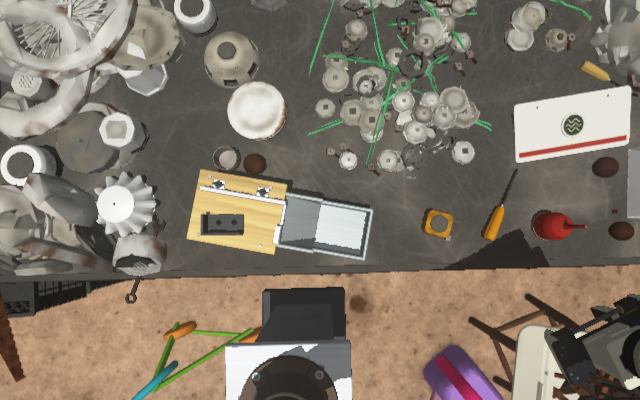

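View pics/wrist0.png

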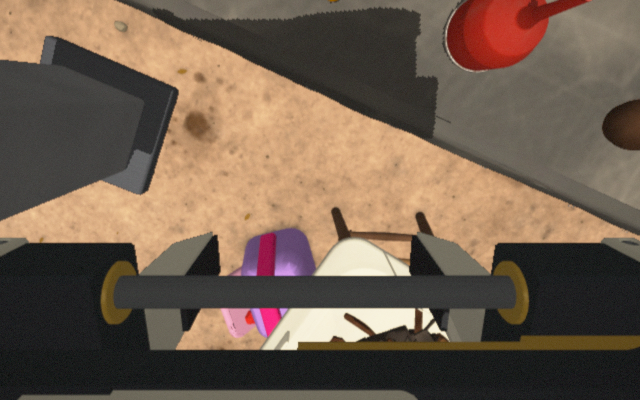

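```bash
python3 - <<'E'
from h import *
im=cv2.imread('pics/top0.png')[155:270,175:385]
cv2.imwrite('pics/top0c.png',cv2.resize(im,None,fx=3.8,fy=3.8,interpolation=cv2.INTER_CUBIC))
E
```

```text
(no output)
```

View pics/top0c.png

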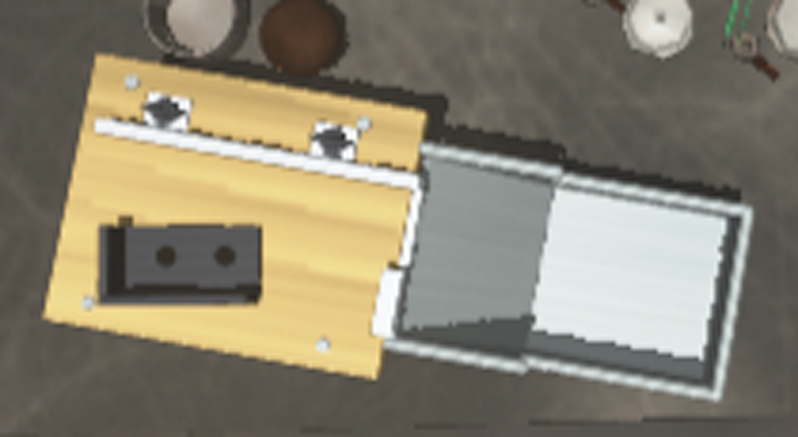

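```bash
cat > st.py <<'E'
from h import *
import pickle
d=pickle.load(open('d0.pkl','rb'))['top']
def cr(u,v): return u/3.8+175-0.37, v/3.8+155-0.37
im=d['frame'];hsv=cv2.cvtColor(im,cv2.COLOR_BGR2HSV)
m=cv2.inRange(hsv,(12,70,110),(35,255,255)); m[:, :180]=0;m[:,300:]=0;m[:165]=0;m[258:]=0
pts=cv2.findNonZero(cv2.morphologyEx(m,cv2.MORPH_OPEN,np.ones((2,2))))
h=cv2.convexHull(pts)
P=np.array([px2w(d,*p[0],130)[:2] for p in h],np.float32)
r=cv2.minAreaRect(P); print('minrect',r)
box=cv2.boxPoints(r);print(box)
C={n:px2w(d,*cr(*c),130) for n,c in dict(TL=(97,54),TR=(428,112),BR=(378,380),BL=(44,318)).items()}
for k,v in C.items(): print(k,v.round(1))
E
python3 st.py
```

```text
minrect ((483.281982421875, 89.81732177734375), (201.06561279296875, 161.04443359375), 78.18733978271484)
[[383.88477    7.897476]
 [541.5186   -25.070312]
 [582.6792   171.73717 ]
 [425.04535  204.70496 ]]
TL [583. 173. 130.]
TR [542.9 -22.2 130. ]
BR [386.7  10.5 130. ]
BL [428.3 205.2 130. ]
```

```bash
cat >> st.py <<'E'
print('---')
th=np.radians(-101.8+0.0); th=np.arctan2(-196.8,-41.2)
ux=np.array([np.cos(th),np.sin(th)]);uy=np.array([-ux[1],ux[0]])
E0=np.array([484.2,90.6])+100*ux
S=lambda p:np.array([(np.array(p)[:2]-E0)@ux,(np.array(p)[:2]-E0)@uy])
W=lambda x,y:E0+x*ux+y*uy
if __name__=='__main__':
    print(np.degrees(th),E0,ux,uy)
    for n,c,z in [('BL',(100,302),166),('BR',(259,302),166),('TR',(262,227),136),('TL',(100,228),166)]:
        p=px2w(d,*cr(*c),z); print(n,p.round(1),S(p).round(1))
    for n,c in [('railL',(96,130)),('railR',(418,188)),('plate top L',(374,335)),('plate gate corner',(385,268))]:
        p=px2w(d,*cr(*c),152); print(n,p.round(1),S(p).round(1))
E
python3 st.py
```

```text
minrect ((483.281982421875, 89.81732177734375), (201.06561279296875, 161.04443359375), 78.18733978271484)
[[383.88477    7.897476]
 [541.5186   -25.070312]
 [582.6792   171.73717 ]
 [425.04535  204.70496 ]]
TL [583. 173. 130.]
TR [542.9 -22.2 130. ]
BR [386.7  10.5 130. ]
BL [428.3 205.2 130. ]
---
-101.82408290563347 [463.70925228  -7.27813473] [-0.20490748 -0.97878135] [ 0.97878135 -0.20490748]
BL [437.4 160.1 166. ] [-158.4  -60. ]
BR [434.8  71.1 166. ] [-70.8 -44.3]
TR [477.6  75.5 136. ] [-83.8  -3.3]
TL [478.8 159.7 166. ] [-166.6  -19.5]
railL [535.6 166.4 152. ] [-184.7   34.8]
railR [496.9 -17.8 152. ] [ 3.4 34.6]
plate top L [413.9   9.1 152. ] [ -5.8 -52.1]
plate gate corner [451.8   2.1 152. ] [ -6.7 -13.6]
```

play_rows:
  moves: [0.03,0.045,0,-4.4,0.56,0.03,0.045,0,-4.4,0.56,0.03,0.045,0,-4.4,0.56,0.03,0.045,0,-4.4,0.56,0.03,0.045,0,-4.4,0.56,0.03,0.045,0,-4.4,0.56,0.03,0.045,0,-4.4,0.56,0.03,0.045,0,-4.4,0.56]
  newtons: 20

```text
clock: 1.15
position: [488.7, -205.4, 224.4]
tool_rot: [0.993, -0.118, -0.001, -0.001]
ft_force: [0.7, -0.7, 0.0]
width: 40.3
```

play_rows:
  moves: [-0.01,0.045,0,1.8,0.56,-0.01,0.045,0,0,0.56,-0.01,0.045,0,0,0.56,-0.01,0.045,0,0,0.56,-0.01,0.045,0,0,0.56,-0.01,0.045,0,0,0.56,-0.01,0.045,0,0,0.56,-0.01,0.02,0,0,0.56]

```text
clock: 2.15
position: [406.9, 143.8, 223.6]
tool_rot: [0.995, -0.099, -0.001, -0.002]
ft_force: [0.3, -1.2, 0.3]
width: 40.5
```

```bash
python3 - <<'E'
from h import *
o=bot.get_obs();print(o['clock'],o['position'],o['tool_rot'],o['joint_pos'],o['width'])
grab('top','top1');grab('wrist','wrist1')
im=cv2.imread('pics/top1.png')[155:270,175:385]
cv2.imwrite('pics/top1c.png',cv2.resize(im,None,fx=3.8,fy=3.8,interpolation=cv2.INTER_CUBIC))
E
```

```text
2.15 [406.87690304 143.82177962 223.57553149] [ 0.99506897 -0.09916778 -0.00107753 -0.00152739] [-0.18937292  0.14425596 -0.30257851  1.99920745  0.04633268  1.00518148
 -2.28330095] 40.47441102756292
```

View pics/wrist1.png

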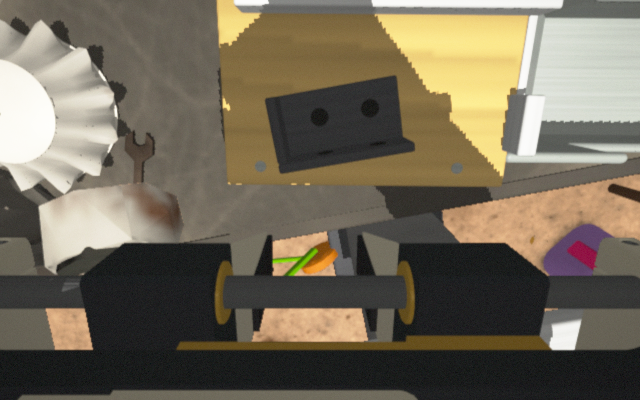

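View pics/top1c.png

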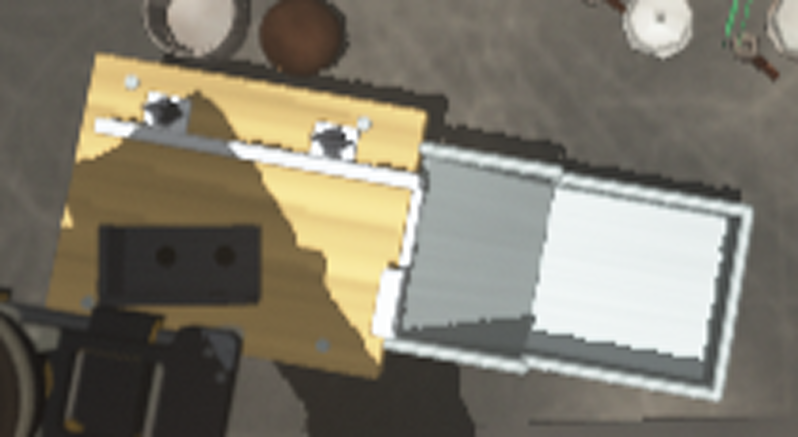

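play_rows:
  moves: [-0.001,-0.006,0,0,0.56,-0.001,-0.006,-0.02,0,0.56,0,0,-0.02,0,0.56,0,0,-0.02,0,0.56,0,0,-0.012,0,0.56,0,0,-0.008,0,0.56,0,0,-0.003,0,0.56,0,0,0,0,0.56]

```text
clock: 3.25
position: [407.1, 122.9, 138.6]
tool_rot: [0.995, -0.104, -0.0, -0.0]
ft_force: [-0.5, 0.2, -0.3]
width: 40.3
```

```bash
cat > s.py <<'E'
import sys
from st import *
o=bot.get_obs();p=o['position'];q=o['tool_rot']
print('S',S(p).round(1),'z',p[2].round(1),'yaw rel',np.degrees(2*np.arctan2(q[1],q[0]))-90-np.degrees(th),'F stand',np.round([o['ft_force'][:2]@ux,o['ft_force'][:2]@uy,o['ft_force'][2]],2),'clk',o['clock'],'j7',o['joint_pos'][6])
for n in sys.argv[2:]:
    dd=grab(n,n+sys.argv[1])
    if n=='top':
        im=dd['frame'][155:270,175:385]
        cv2.imwrite(f'pics/top{sys.argv[1]}c.png',cv2.resize(im,None,fx=3.8,fy=3.8,interpolation=cv2.INTER_CUBIC))
E
python3 s.py 2 wrist|tail -1
```

```text
S [-115.8  -82.1] z 138.6 yaw rel -0.10105743437036097 F stand [-0.07 -0.5  -0.3 ] clk 3.25 j7 -2.297866950877629
```

View pics/wrist2.png

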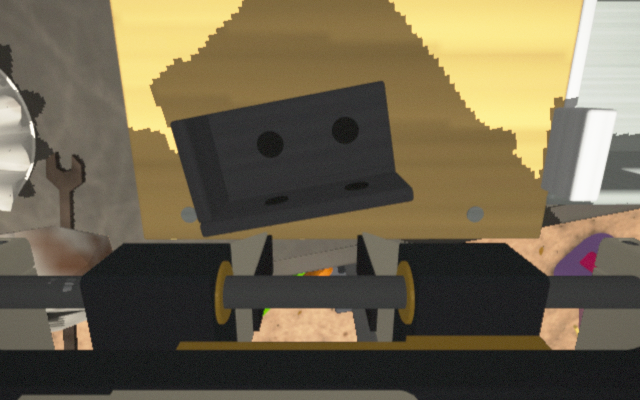

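play_rows:
  moves: [0.002,0.01,0,0,0.56,0.004,-0.0008,0,0,0.56,0.004,-0.0008,0,0,0.56,0.003,-0.0006,0,0,0.56,0.003,-0.0006,0,0,0.56,0.003,-0.0006,0,0,0.56,0.003,-0.0006,0,0,0.56,0.003,-0.0006,0,0,0.56]

```text
clock: 4.3
position: [433.8, 129.7, 139.6]
tool_rot: [0.995, -0.103, 0.0, -0.001]
ft_force: [-3.1, 0.4, 1.4]
width: 40.6
```

```bash
python3 s.py 3 wrist|tail -1
```

```text
S [-127.9  -57.4] z 139.6 yaw rel -0.019382015016304877 F stand [ 0.23 -3.17  1.43] clk 4.3 j7 -2.293351961885971
```

View pics/wrist3.png

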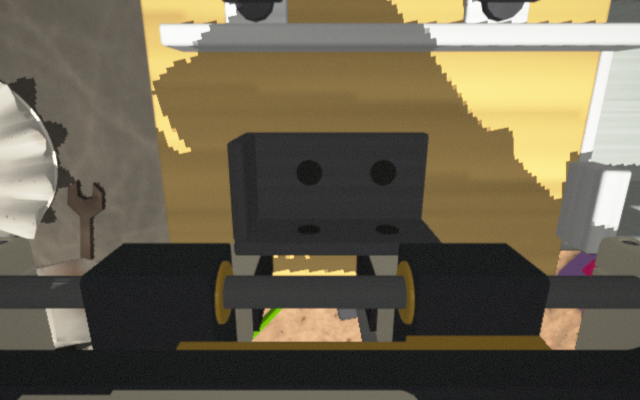

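play_rows:
  moves: [0.003,-0.0006,0,0,0.56,0.003,-0.0006,0,0,0.56,0.003,-0.0006,0,0,0.56,0.003,-0.0006,0,0,0.56,0.003,-0.0006,0,0,0.56,0.003,-0.0006,0,0,0.56,0.003,-0.0006,0,0,0.56,0.003,-0.0006,0,0,0.56]

```text
clock: 5.35
position: [459.2, 124.2, 139.5]
tool_rot: [0.995, -0.103, -0.0, -0.001]
ft_force: [-3.0, 0.3, 2.3]
width: 40.4
```

```bash
python3 s.py 4 |tail -1
```

```text
S [-127.8  -31.4] z 139.5 yaw rel -0.040151996653136734 F stand [ 0.36 -3.    2.33] clk 5.35 j7 -2.2651608854239362
```

play_rows:
  moves: [0.002,-0.0004,0,0,0.56,0.0015,-0.0003,0,0,0.56,0.001,-0.0002,0,0,0.56,0.001,-0.0002,0,0,0.56,0.001,-0.0002,0,0,0.56,0.001,-0.0002,0,0,0.56,0.001,-0.0002,0,0,0.56,0.001,-0.0002,0,0,0.56]

```text
clock: 6.35
position: [467.2, 122.5, 139.3]
tool_rot: [0.995, -0.103, -0.002, -0.0]
ft_force: [-7.4, 1.6, 5.2]
width: 40.4
```

```bash
python3 s.py 5 wrist |tail -1
```

```text
S [-127.8  -23.2] z 139.3 yaw rel 0.008533056109612858 F stand [-0.06 -7.59  5.15] clk 6.35 j7 -2.254415158789099
```

View pics/wrist5.png

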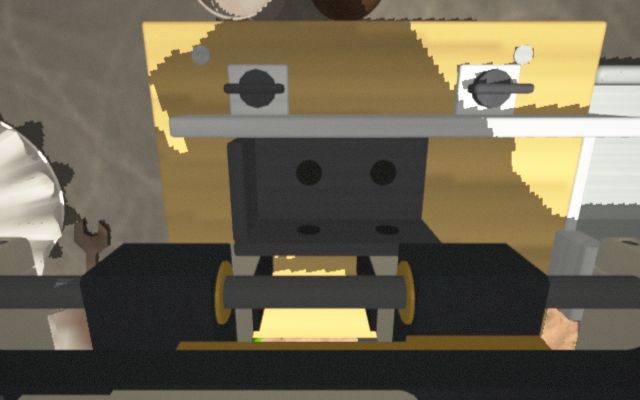

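play_rows:
  moves: [0.0007,-0.00015,0,0,0.56,0.0007,-0.00015,0,0,0.56,0.0007,-0.00015,0,0,0.56,0,0,0,0,0.56,0,0,0,0,0.56,0,0,0,0,0.56,0,0,0,0,0.56,0,0,0,0,0.56]

```text
clock: 7.4
position: [467.1, 122.5, 139.1]
tool_rot: [0.995, -0.102, -0.004, 0.0]
ft_force: [-3.3, 0.9, 2.4]
width: 40.5
```

```bash
python3 s.py 6 |tail -1
```

```text
S [-127.7  -23.3] z 139.1 yaw rel 0.060870057199196026 F stand [-0.2  -3.44  2.36] clk 7.4 j7 -2.251952928213512
```

play_rows:
  moves: [-0.006,0.0012,0,0,0.56,-0.01,0.002,0,0,0.56,-0.01,0.002,0.01,0,0.56,0,0,0.025,0,0.56,0,0,0.025,0,0.8,0,0.01,0.02,10,1,0,0.01,0,10,1,0,0.01,0,10,1]

```text
clock: 8.4
position: [437.8, 158.7, 225.6]
tool_rot: [0.986, 0.166, -0.001, 0.001]
ft_force: [-0.4, 0.1, 0.2]
width: 4.8
```

```bash
python3 s.py 7 wrist top|tail -1
```

```text
S [-157.2  -59.4] z 225.6 yaw rel 30.91332585893626 F stand [-0.03 -0.42  0.23] clk 8.4 j7 -1.7967949608785245
```

View pics/wrist7.png

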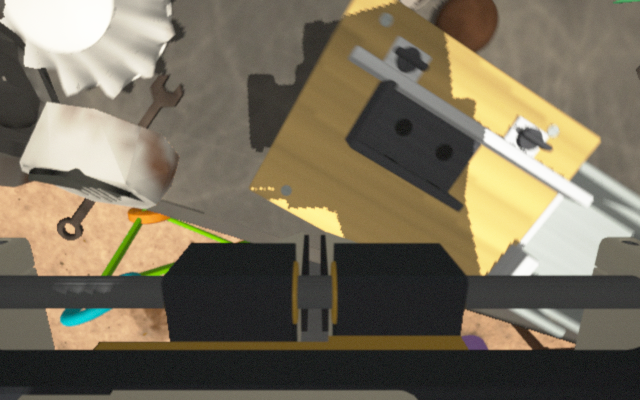

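View pics/top7c.png

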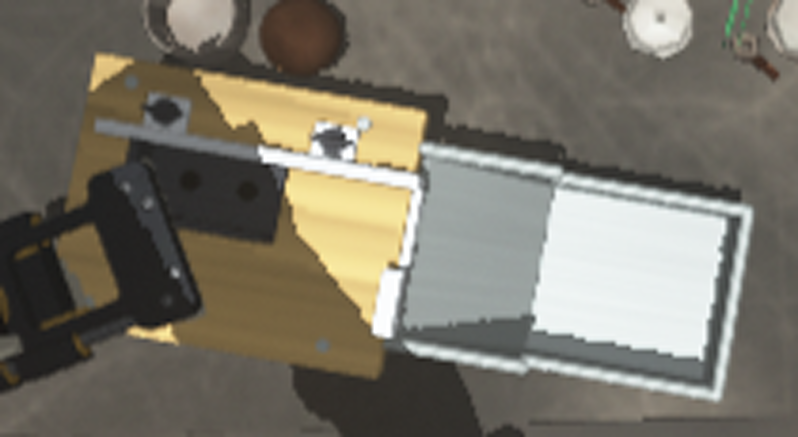

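```bash
python3 - <<'E' | tail -8
from st import *
for n,c,z in [('nose rail',(286,168),136),('nose flange top',(273,243),166),('rear rail',(131,139),166)]:
    p=px2w(d,*cr(*c),z); print(n,S(p).round(1))
for x,y in [(-195,5),(-195,8),(-195,12)]: print(x,y,W(x,y).round(1))
E
```

```text
BL [428.3 205.2 130. ]
---
nose rail [-76.6  33. ]
nose flange top [-69.3 -10.5]
rear rail [-159.3   32.8]
-195 5 [508.6 182.6]
-195 8 [511.5 181.9]
-195 12 [515.4 181.1]
```

play_rows:
  moves: [0.012,0.003,0,9.9,1,0.012,0.003,0,9.9,1,0.012,0.003,0,9.9,1,0.012,0.003,0,9.9,1,0.012,0.003,0,9.9,1,0.012,0.002,0,9.6,1,0,0,-0.01,0,1,0,0,-0.01,0,1]

```text
clock: 9.5
position: [509.1, 173.1, 206.5]
tool_rot: [0.78, 0.626, -0.0, 0.003]
ft_force: [-0.2, -1.0, -0.3]
width: 0.2
```

```bash
python3 s.py 8 wrist top|tail -1
```

```text
S [-185.9    7.4] z 206.5 yaw rel 89.39037335897946 F stand [ 0.98  0.02 -0.27] clk 9.5 j7 -0.852114815289752
```

View pics/wrist8.png

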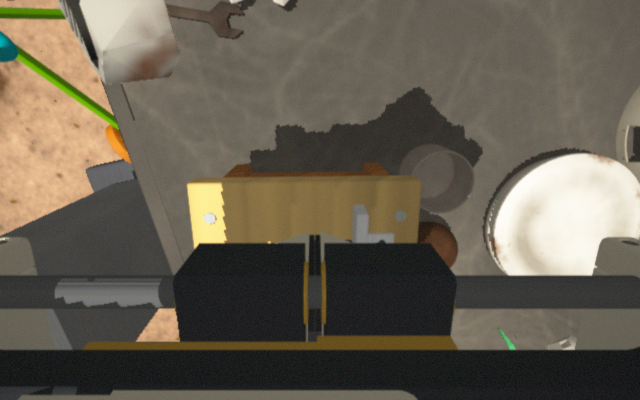

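play_rows:
  moves: [0,0,-0.018,0.6,1,0,0,-0.018,0,1,0,0,-0.014,0,1,0,0,-0.008,0,1,0,0,-0.003,0,1,-0.0004,-0.002,0,0,1,-0.0004,-0.002,0,0,1,-0.0004,-0.002,0,0,1]

```text
clock: 10.6
position: [506.7, 167.0, 144.4]
tool_rot: [0.778, 0.628, -0.0, 0.003]
ft_force: [0.1, -0.2, 0.1]
width: 0.4
```

```bash
python3 s.py 9 top|tail -1
```

```text
S [-179.3    6.3] z 144.4 yaw rel 89.675793461486 F stand [0.17 0.12 0.15] clk 10.6 j7 -0.8855379555762852
```

View pics/top9c.png

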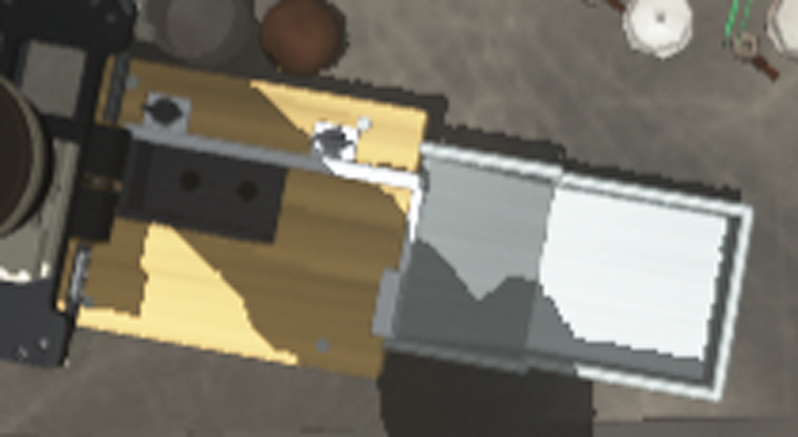

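play_rows:
  moves: [-0.0003,-0.003,-0.002,0.3,1,-0.0003,-0.003,-0.001,0,1,-0.0004,-0.0025,0,0,1,-0.0004,-0.0025,0,0,1,-0.0004,-0.0025,0,0,1,-0.0004,-0.0025,0,0,1,-0.0004,-0.0025,0,0,1,-0.0004,-0.0025,0,0,1]

```text
clock: 11.65
position: [503.2, 145.6, 141.4]
tool_rot: [0.776, 0.631, 0.0, 0.003]
ft_force: [-0.8, 2.3, -0.7]
width: 0.2
```

```bash
python3 s.py 10 |tail -1
```

```text
S [-157.7    7.3] z 141.4 yaw rel 90.03879707752958 F stand [-2.07 -1.25 -0.68] clk 11.65 j7 -0.842455522722106
```

play_rows:
  moves: [-0.0007,-0.0039,0,0,1,-0.0007,-0.0039,0,0,1,-0.0007,-0.0039,0,0,1,-0.0007,-0.0039,0,0,1,-0.0007,-0.0039,0,0,1,-0.0007,-0.0039,0,0,1,-0.0007,-0.0039,0,0,1,-0.0007,-0.0039,0,0,1]

```text
clock: 12.65
position: [496.9, 112.6, 141.5]
tool_rot: [0.776, 0.631, 0.0, 0.003]
ft_force: [-1.5, 2.5, -0.2]
width: 0.8
```

```bash
python3 s.py 11 top wrist|tail -1
```

```text
S [-124.1    7.9] z 141.5 yaw rel 90.05688112493918 F stand [-2.14 -1.94 -0.16] clk 12.65 j7 -0.7791602709922826
```

View pics/top11c.png

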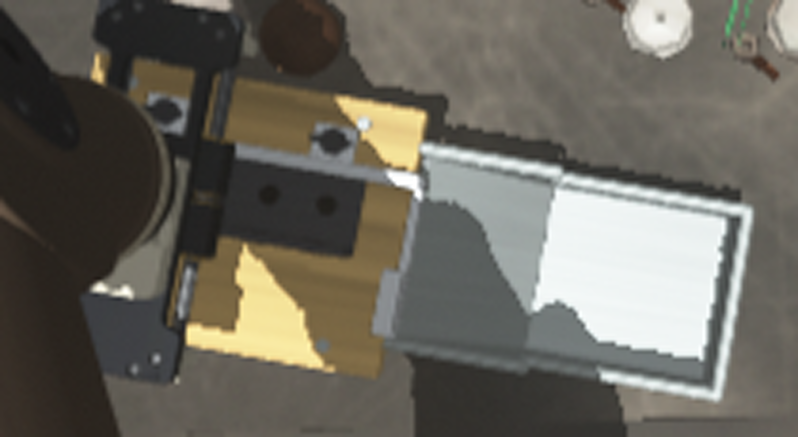

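play_rows:
  moves: [-0.0006,-0.003,0,0,1,-0.0006,-0.003,0,0,1,-0.0006,-0.003,0,0,1,-0.0006,-0.003,0,0,1,-0.0006,-0.003,0,0,1,-0.0006,-0.003,0,0,1,-0.0006,-0.003,0,0,1,-0.0006,-0.003,0,0,1]

```text
clock: 13.75
position: [491.9, 86.9, 141.5]
tool_rot: [0.776, 0.631, 0.0, 0.003]
ft_force: [-1.1, 3.3, -0.3]
width: 0.3
```

```bash
python3 s.py 12 |tail -1
```

```text
S [-98.    8.3] z 141.5 yaw rel 90.04704087088291 F stand [-3.02 -1.81 -0.32] clk 13.75 j7 -0.728134832643731
```

play_rows:
  moves: [-0.0006,-0.003,0,0,1,-0.0006,-0.003,0,0,1,-0.0006,-0.003,0,0,1,-0.0006,-0.003,0,0,1,-0.0006,-0.003,0,0,1,-0.0006,-0.003,0,0,1,-0.0006,-0.003,0,0,1,-0.0006,-0.003,0,0,1]

```text
clock: 14.75
position: [486.6, 61.3, 141.5]
tool_rot: [0.776, 0.631, 0.0, 0.003]
ft_force: [-1.2, 3.1, 0.7]
width: 0.3
```

```bash
python3 s.py 13 top wrist|tail -1
```

```text
S [-71.9   8.3] z 141.5 yaw rel 90.05432105936404 F stand [-2.82 -1.84  0.74] clk 14.75 j7 -0.6743610943933983
```

View pics/top13c.png

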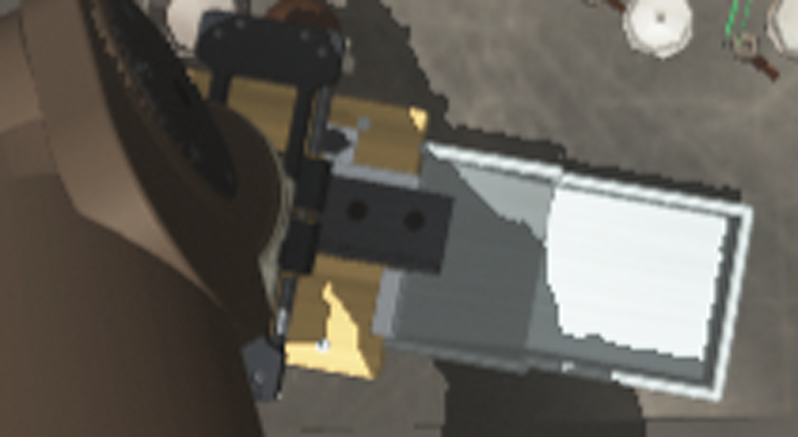

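play_rows:
  moves: [-0.0006,-0.003,0,0,1,-0.0006,-0.003,0,0,1,-0.0006,-0.003,0,0,1,-0.0006,-0.003,0,0,1,-0.0006,-0.003,0,0,1,-0.0006,-0.003,0,0,1,-0.0006,-0.003,0,0,1,-0.0006,-0.003,0,0,1]

```text
clock: 15.85
position: [481.6, 36.4, 141.8]
tool_rot: [0.776, 0.631, 0.001, 0.003]
ft_force: [-1.5, 4.5, 1.2]
width: 0.6
```

```bash
python3 s.py 14 top scene|tail -1
```

```text
S [-46.4   8.5] z 141.8 yaw rel 90.08164201984313 F stand [-4.09 -2.36  1.2 ] clk 15.85 j7 -0.618744107648106
```

View pics/top14c.png

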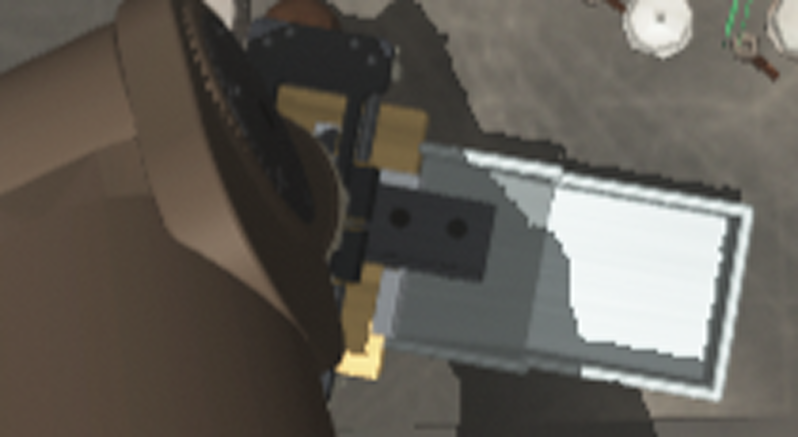

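play_rows:
  moves: [-0.0005,-0.0025,0,0,1,-0.0005,-0.0025,0,0,1,-0.0005,-0.0025,0,0,1,-0.0005,-0.0025,0,0,1,-0.0005,-0.0025,0,0,1,-0.0005,-0.0025,0,0,1,0,0,0,0,1,0,0,0,0,1]

```text
clock: 16.95
position: [478.7, 17.8, 141.7]
tool_rot: [0.776, 0.63, 0.0, 0.004]
ft_force: [-0.5, 0.4, 1.0]
width: 0.6
```

```bash
python3 s.py 15 top scene|tail -1
```

```text
S [-27.6   9.5] z 141.7 yaw rel 89.94803508151979 F stand [-0.32 -0.62  1.05] clk 16.95 j7 -0.5831943336109892
```

View pics/top15c.png

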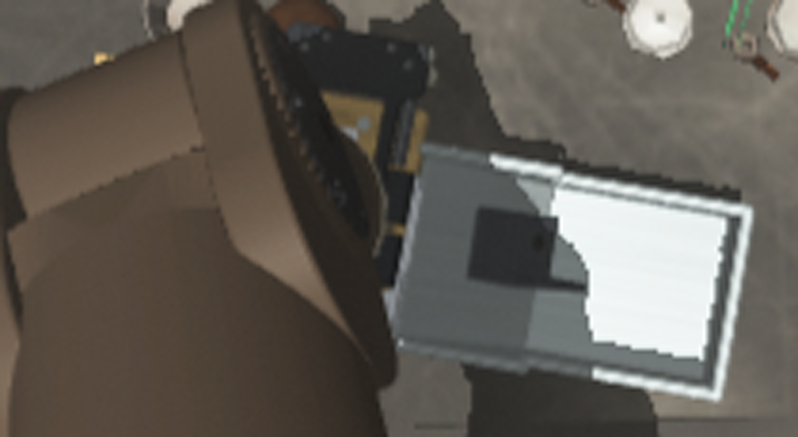

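View pics/scene15.png

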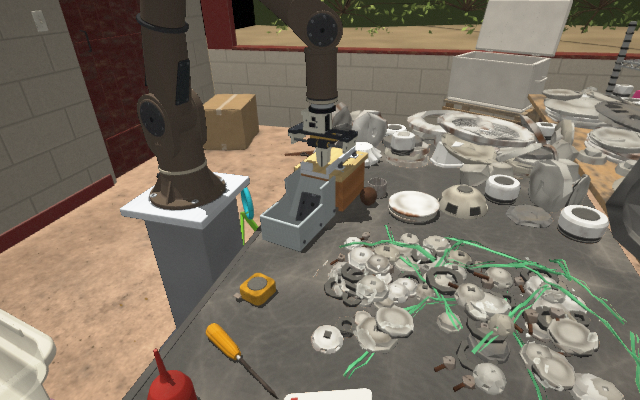

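play_rows:
  moves: [0.001,0.005,0,0,1,0.002,0.01,0.01,0,1,0,0,0.025,0,1,0,0,0.03,0,1,0,0,0.03,0,1,0,0.03,0,0,1,0,0.04,0,0,1,0,0.04,0,0,1]

```text
clock: 18.05
position: [482.9, 149.4, 244.7]
tool_rot: [0.777, 0.629, 0.002, 0.004]
ft_force: [0.8, 0.3, -0.6]
width: 0.5
```

```bash
python3 s.py 16 top scene|tail -1; python3 - <<'E'
import cv2
im=cv2.imread('pics/scene16.png')[130:260,240:400]
cv2.imwrite('pics/scene16c.png',cv2.resize(im,None,fx=4,fy=4,interpolation=cv2.INTER_CUBIC))
E
```

```text
S [-157.2  -13.3] z 244.7 yaw rel 89.84045680569275 F stand [-0.43  0.72 -0.55] clk 18.05 j7 -0.7932155359499784
```

View pics/top16c.png

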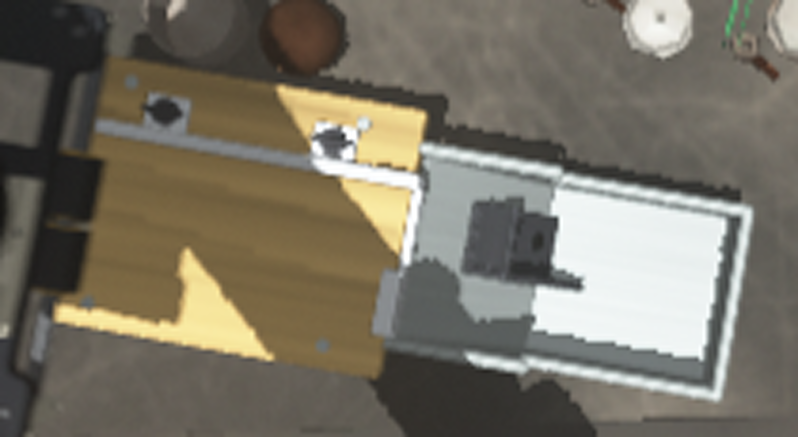

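View pics/scene16c.png

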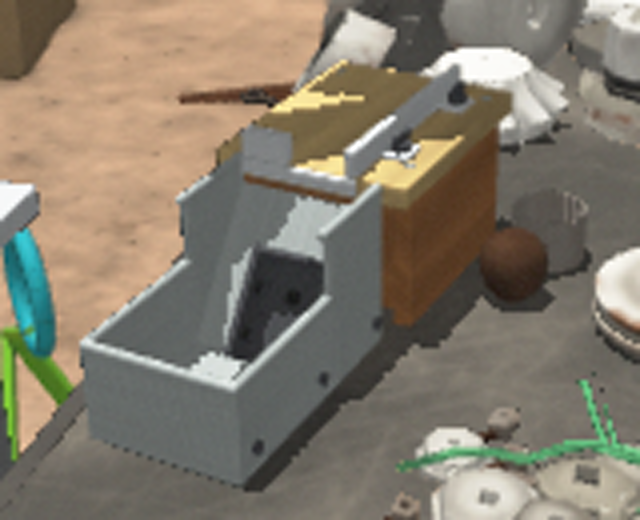

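```bash
python3 - <<'E' | tail -6
from st import *
inv=lambda u,v:((u+.37-175)*3.8,(v+.37-155)*3.8)
for n,x,y,z in [('flange nose outer corner if at bottom',110,-11,26),('tray far L',200,55,6),('crease@80',80,-11,6),('crease@80 +34',80,34,6)]:
    print(n,np.round(inv(*w2px(d,[*W(x,y),z]))))
for c in [(582,284),(578,290)]:
  for z in (6,26,46): print(c,z,S(px2w(d,*cr(*c),z)).round(1))
E
python3 s.py 17 top|tail -1
```

```text
(582, 284) 6 [107.  -5.]
(582, 284) 26 [106.8  -4.7]
(582, 284) 46 [106.6  -4.4]
(578, 290) 6 [105.   -9.5]
(578, 290) 26 [104.9  -9.1]
(578, 290) 46 [104.7  -8.7]
S [-161.2  -15. ] z 244.9 yaw rel 90.25905986384977 F stand [-0.36 -1.29  0.35] clk 18.15 j7 -0.7924772106967842
```

play_rows:
  moves: [0,0.0,0.02,0,1,0,0,0.02,0,1,0,0,0,0,1,0,0,0,0,1,0,0,0,0,1,0,0,0,0,1,0,0,0,0,1,0,0,0,0,1]

```text
clock: 19.2
position: [481.0, 148.7, 284.1]
tool_rot: [0.776, 0.631, 0.0, 0.003]
ft_force: [-0.3, 0.1, 0.0]
width: 0.7
```

```bash
python3 s.py 18 top scene|tail -1;  python3 - <<'E'
import cv2
for t in ('top','scene'):
    a=cv2.imread(f'pics/{t}16.png').astype(int);b=cv2.imread(f'pics/{t}18.png').astype(int)
    r=(slice(200,240),slice(290,335)) if t=='top' else (slice(190,225),slice(295,322))
    print(t,abs(a-b)[r].mean())
im=cv2.imread('pics/top18.png')[185:260,270:380]
cv2.imwrite('pics/top18z.png',cv2.resize(im,None,fx=7,fy=7,interpolation=cv2.INTER_CUBIC))
E
```

```text
S [-156.2  -15. ] z 284.1 yaw rel 90.07674748124852 F stand [-0.05 -0.32  0.02] clk 19.2 j7 -0.7639167279689218
top 3.6864814814814815
scene 1.7897707231040565
```

View pics/top18z.png

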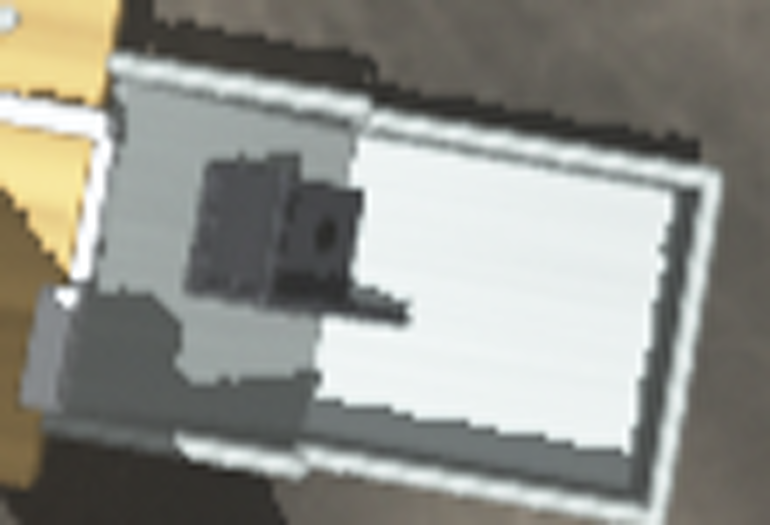

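```bash
python3 - <<'E' | tail -12
from st import *
f=lambda u,v:(u/7+270-.43,v/7+185-.43)
for n,c,z in [('rear low',(190,292),76),('rear low2',(207,162),76),('ridge',(285,158),96),('ridge2',(265,303),96),('foot nose',(352,290),8),('foot nose2',(362,190),8),('flange tip',(407,318),26),('crease top',(360,130),6),('crease bot',(305,435),6)]:
    print(n,S(px2w(d,*f(*c),z)).round(1))
E
python3 - <<'E'
import cv2
im=cv2.imread('pics/scene18.png')[165:255,255:345]
cv2.imwrite('pics/scene18z.png',cv2.resize(im,None,fx=6.5,fy=6.5,interpolation=cv2.INTER_CUBIC))
E
```

```text
BR [386.7  10.5 130. ]
BL [428.3 205.2 130. ]
---
rear low [32.3 -9.8]
rear low2 [30.  34.7]
ridge [56.9 40. ]
ridge2 [59.  -8.5]
foot nose [85.4 -0.1]
foot nose2 [82.5 36.5]
flange tip [106.9  -6.3]
crease top [77.9 58.2]
crease bot [ 77.9 -55.2]
```

View pics/scene18z.png

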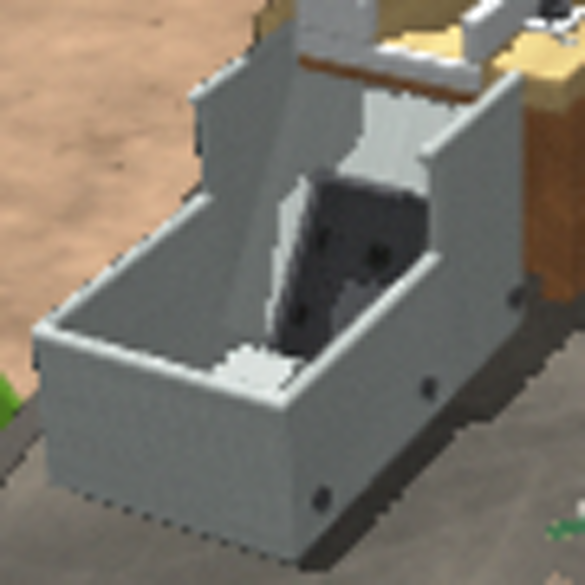

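play_rows:
  moves: [0,0,0,0,1,0,0,0,0,1,0,0,0,0,1,0,0,0,0,1,0,0,0,0,1,0,0,0,0,1,0,0,0,0,1,0,0,0,0,1]

```text
clock: 20.3
position: [481.1, 148.8, 284.2]
tool_rot: [0.776, 0.631, 0.0, 0.004]
ft_force: [-0.5, -1.4, -0.7]
width: 0.7
```

```bash
python3 s.py 19 top scene|tail -1;  python3 - <<'E'
import cv2
for t in ('top','scene'):
    z=cv2.imread(f'pics/{t}0.png').astype(int);a=cv2.imread(f'pics/{t}18.png').astype(int);b=cv2.imread(f'pics/{t}19.png').astype(int)
    R={'top':dict(br=(200,240,290,335),tape=(200,245,418,460),knob_tin=(145,172,215,270)),'scene':dict(br=(190,225,295,322),tape=(265,310,230,280),knob=(182,212,355,390))}[t]
    for k,(r0,r1,c0,c1) in R.items(): print(t,k,'18-19',abs(a-b)[r0:r1,c0:c1].mean().round(2),'0-19',abs(z-b)[r0:r1,c0:c1].mean().round(2))
im=cv2.imread('pics/top19.png'); cv2.imwrite('pics/top19z.png',cv2.resize(im[130:270,180:470],None,fx=2.7,fy=2.7))
E
```

```text
S [-156.3  -14.9] z 284.2 yaw rel 90.08020742282842 F stand [ 1.45 -0.22 -0.71] clk 20.3 j7 -0.7638572140123135
top br 18-19 0.43 0-19 33.55
top tape 18-19 0.57 0-19 10.93
top knob_tin 18-19 0.58 0-19 23.44
scene br 18-19 1.39 0-19 61.08
scene tape 18-19 1.35 0-19 1.67
scene knob 18-19 1.48 0-19 4.71
```

View pics/top19z.png

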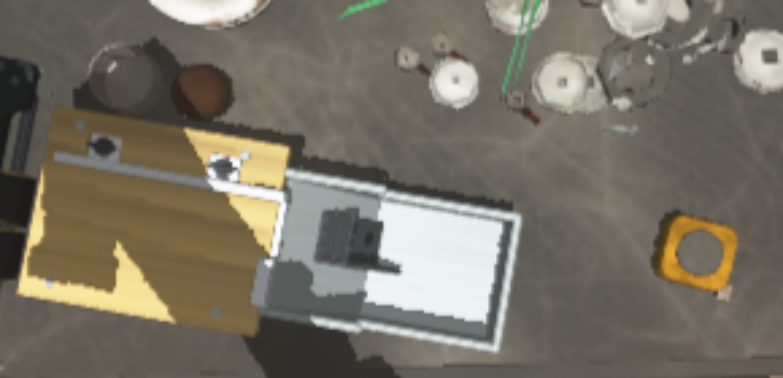

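```bash
python3 -c "
from rig import bot
print(bot.close_job())"
```

```text
the job is handed in; nothing more can be done
None
```

The bracket is in the chute and at rest, but it has not slid out flat onto the tray. It lies nose-down with its foot plate on the steep floor and its nose on the tray at the foot of the slope. I took that as "at rest at the bottom" and did not push it further.

**What I did:**
- **Sideways:** I slid the bracket with two part-open fingers until it sat square. It stopped flush against the rail, where three more small pushes moved it no further. I read about 8 N at most. The camera put the rail face at about y = +34.6 mm.
- **Along the rail:** with the fingers closed behind the web, I pushed it through the gate and off the end. Readings stayed at about 5 N or less; force was only read at the end of each move call.

**Last checks (about 20 s on the clock):**
- Pictures taken about a second apart show the bracket still.
- The arm is raised clear, with the TCP at z = 284 mm.
- The knob, tin and tape measure are where they started by eye. The image difference against the first pictures was higher for the knob and tin (23) and the tape (11) in the top view, and low in the scene view (knob 5, tape 2; tin not compared there). I put the top-view difference down to the arm's shadow and did not check that separately.

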